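# Uncover the plate box and tap the test plates flush

### The arm

A 7-joint arm with a two-finger parallel gripper is mounted at the origin on the work surface. World frame = base frame: x ahead of the robot, y to its left, z up, the work surface at z = 0. Lengths are in m, angles in rad, forces in N, time in s.
With the tool pointing down it reaches from about 0.425 to 0.825 m from the base axis. Payload 3.6 kg.
Tool frame: the origin (TCP) lies at the very end of the fingers, on their centre line; the grasp point (between the pads) lies behind it (tcp_to_grasp is the z of the grasp point in the tool frame, in m); z points along the fingers, y is the direction in which the jaws open and shut (so a half turn about z gives the same grasp; the last joint's range is limited). The gripper opens to 85 mm and grips with 20 to 120 N. Pads are 22 mm wide; open, the fingers measure 114 mm over their backs; the gripper's body (76 mm by 85 mm) begins 54 mm behind the grasp point. The pads swing forward as they close: fully open they stand 13 mm farther back than shut.
Start: joints at [-1.23, 0.615, -0.013, 1.423, 0.008, 1.103, -0.04], TCP at [0.234, 0.607, 0.231] pointing down, gripper open.
Joint ranges: [-3.12, 3.12], [-0.3, 2.06], [-1.34, 1.32], [0.26, 2.42], [-1.36, 4.5], [0.01, 1.98], [-2.84, 2.84]. Speed limits (rad/s): [2.79, 2.79, 3.14, 3.14, 3.14, 3.14, 3.14].

### API

Orientations are given as a unit quaternion [w, x, y, z].
In Python, from bench import * gives the robot as it stands. The module is installed in compiled form; this text tells all that it offers. Calls block until the motion is done:
- move_ptp(position, orientation): joint-space move of the TCP to a pose.
- move_l(position, rotation=None, rate=0.15): straight line of the TCP; rotation=None keeps the orientation; rate is the mean speed in m/s.
- movej(angles): joint-space move.
- gripper_open() and grasp(effort=None): open the fingers fully, or close them until they stop; effort is the grip in N (None keeps the last).
- dwell(seconds).
- ik(position, orientation): joint angles nearest the present ones, or None.
- sense(): the state.
- read_camera(name): name is "scene" or "top" or "wrist"; returns a dict with "pixels" (400x640x3 uint8, red, green, blue), "fovy" (degrees; the focal length in pixels is half the picture's height over the tangent of half this angle, whatever the lens; pixels are square), "cx", "cy" (the principal point, pixels), "cam_to_world" (4x4, takes a point from camera to world coordinates). Camera axes: x right, y up, looking along -z (the intrinsics and any distortion apply to the point x, -y, -z); pixel columns grow to the right and rows downward; lengths in m; the calibration is good to about 2 mm. A picture is of the moment at which its call begins. There is no depth.
A pose or a line that the arm cannot do raises PlanningError and nothing moves.
- finish_job(): hands the job in, once; it reports no verdict.
The state is a dict: "t": time; "q": joint angles; "qvel": joint speeds; "joint_torque": joint torques, N m; "ee_pos": TCP position; "tcp_rot": TCP orientation; "contact_force": force on the tool from outside, world axes, zero at the start; "moment": the same for the moment, N m; "finger_gap": opening from 0.0 (shut) to 1.0 (fully open).
Only numpy, scipy, OpenCV 4.12 (cv2) and the standard library are available. Lean on these libraries where they do the work, as an engineer would, in place of code of your own. Each camera call takes 0.05 s, during which the arm holds its last target.

### The job

Lift the lid off the plate box by its knob and set it down, without dropping it, knob up in the middle of the blue mat. Then tap the stack of four brittle plates, without hard blows, fully home against the box's end stop, and after that fully home against its side stop, until the plates' edges are flush and square on all sides; leave the stack flat in the box in that corner, and leave the jars in the steel tray alone.

Things in the scene. Friction and masses are not known exactly. Their poses are not given: they have to be found in the camera images.
- box: grey open box fixed to the bench, 220 x 185 x 50 mm outside, walls and floor 5 mm. Origin: centre of its underside; x along the 220 mm side away from the robot, y to the left. A fixed 68 x 58 mm pedestal, 8 mm high, centred at box (22, 26) mm, carries the plates (underside 13 mm above the bench, edges overhanging). Stops inside its +x and +y walls; 45 mm free beside the plates on -x and -y.
- end_stop: stop inside the box's +x wall: aluminium bracket with an upright orange face in front of it, 100 mm wide about the box's y = 0, top 39 mm above the bench, looking to the box's -x. Origin: on the inner wall surface (box x = 105 mm), floor level, axes as the box's. The face's front is 16 to 28 mm in front of this origin, clamped firmly, at a setting not measured here.
- side_stop: stop inside the box's +y wall, likewise: orange face 100 mm wide along the box's x, centred at box x = 28 mm, looking to the box's -y. Origin: on the inner wall surface (box y = 87.5 mm), floor level, axes as the box's. The face's front is 16 to 28 mm in front of this origin, clamped firmly, at a setting not measured here.
- lid: loose white lid lying on the box's rim, 224 x 189 mm and 6 mm thick, with a 6 mm deep locating lip beneath (3 mm play in the box) and a knob on top, 0.25 to 0.42 kg. Origin: centre of the lip's underside, 44 mm above the bench when closed; z up, x and y along the box's.
- lid_knob (a point): middle of the black knob's round head (36 mm diameter, 24 mm high, upright), 38 mm above the lid's origin; the lid's upper surface is 26 mm below this point.
- mat: blue mat fixed on the bench, 260 x 225 x 3 mm; origin at the centre of its underside, x along its 260 mm side. On the left or the right of the box.
- steel_tray: shallow steel tray fixed on the bench on the other side of the box from the mat, 240 x 190 x 25 mm, with two jars in it; a bystander. Origin: centre of its underside.
- jar_a: red-capped sample jar, 60 mm diameter, 65 mm high, loose in the steel tray; origin at the centre of its base. Leave alone.
- jar_b: yellow-capped sample jar, 60 mm diameter, 65 mm high, loose in the steel tray; origin at the centre of its base. Leave alone.
- plate0: ceramic test plate number 1 of 4 in the stack, counted from below (white), 110 x 80 x 6 mm, 0.125 kg, brittle. Origin: centre of its underside, 13 mm above the bench; x along the 110 mm side and, within a few degrees, the box's x. Starts 4 to 31 mm short of each stop, out of line with the others; the whole stack slides at about 2 to 4 N.
- plate1: ceramic test plate number 2 of 4 in the stack, counted from below (blue), 110 x 80 x 6 mm, 0.125 kg, brittle. Origin: centre of its underside, 19 mm above the bench; x along the 110 mm side and, within a few degrees, the box's x. Starts 4 to 31 mm short of each stop, out of line with the others; the whole stack slides at about 2 to 4 N.
- plate2: ceramic test plate number 3 of 4 in the stack, counted from below (white), 110 x 80 x 6 mm, 0.125 kg, brittle. Origin: centre of its underside, 25 mm above the bench; x along the 110 mm side and, within a few degrees, the box's x. Starts 4 to 31 mm short of each stop, out of line with the others; the whole stack slides at about 2 to 4 N.
- plate3: ceramic test plate number 4 of 4 in the stack, counted from below (blue), 110 x 80 x 6 mm, 0.125 kg, brittle. Origin: centre of its underside, 31 mm above the bench; x along the 110 mm side and, within a few degrees, the box's x. Starts 4 to 31 mm short of each stop, out of line with the others; the whole stack slides at about 2 to 4 N.

How it is judged:
On the way, in this order (a step that is already met when the one before it is completed fails the run):
1. the lid lies knob up on the blue mat, let go (horizontal distance between lid and mat below 0.06 m and height (world z) of lid below 0.012 m and angle between lid's own z axis and vertical below 0.06 rad and contact force between the fingers and lid below 0.1 N), for 0.2 s.
2. the stack has been pressed home against the end stop, with the four plates' short edges (facing the box's -x and +x sides) flush (contact force between end_stop and anything else above 3 N and x of plate1 in the frame of plate0 between -0.0025 and 0.0025 m and x of plate2 in the frame of plate0 between -0.0025 and 0.0025 m and x of plate3 in the frame of plate0 between -0.0025 and 0.0025 m), for 0.01 s.
3. the stack has been pressed home against the side stop (and not at the same moment against the end stop), with the four plates' long edges flush (contact force between side_stop and anything else above 3 N and contact force between end_stop and anything else below 3 N and y of plate1 in the frame of plate0 between -0.0025 and 0.0025 m and y of plate2 in the frame of plate0 between -0.0025 and 0.0025 m and y of plate3 in the frame of plate0 between -0.0025 and 0.0025 m), for 0.01 s.
At the end, for the whole second after the job is handed in: Lid at rest, knob up, centre within 60 mm of the mat's. Plates flat and at rest, stacked in the box: centres within 2.5 mm of the lowest plate's along either edge, each square with the box within 0.025 rad and no more than 3 mm farther from the walls than the stops' settings allow (horizontal distance between lid and mat below 0.06 m and height (world z) of lid below 0.012 m and angle between lid's own z axis and vertical below 0.06 rad and x of plate1 in the frame of plate0 between -0.0025 and 0.0025 m and x of plate2 in the frame of plate0 between -0.0025 and 0.0025 m and x of plate3 in the frame of plate0 between -0.0025 and 0.0025 m and y of plate1 in the frame of plate0 between -0.0025 and 0.0025 m and y of plate2 in the frame of plate0 between -0.0025 and 0.0025 m and y of plate3 in the frame of plate0 between -0.0025 and 0.0025 m and angle between the x axis of each of plate0, plate1, plate2, plate3 and the x axis of box, either way round below 0.025 rad and height (world z) of plate0 between 0.01 and 0.016 m and height (world z) of plate1 between 0.016 and 0.022 m and height (world z) of plate2 between 0.022 and 0.028 m and height (world z) of plate3 between 0.028 and 0.034 m and x of each of plate0, plate1, plate2, plate3 in the frame of box above 0.019 m and y of each of plate0, plate1, plate2, plate3 in the frame of box above 0.0165 m and linear speed of each of plate0, plate1, plate2, plate3, lid below 0.01 m/s); the robot touches nothing.
It fails at once if a plate pressed with more than 40 N (brittle) (contact force between any of the arm, the fingers and plate0 above 40 N or contact force between any of the arm, the fingers and plate1 above 40 N or contact force between any of the arm, the fingers and plate2 above 40 N or contact force between any of the arm, the fingers and plate3 above 40 N).
It fails at once if the lid dropped: it reaches the last 10 mm above the bench faster than 0.4 m/s (height (world z) of lid below 0.01 m and linear speed of lid above 0.4 m/s).
It fails at once if a jar shifted by more than 30 mm (distance of any of jar_a, jar_b from where it was at the start of the episode above 0.03 m).
It also fails if it takes over 72 s, if anything falls off the work surface, if the arm or the gripper's body presses on something with over 40 N, if the wrist force passes 120 N, or if a joint passes its speed limit or range.

## Working session

There is one attempt and no reset: what is moved stays moved. The work goes in short steps, each a Python script; the robot and the scene stay as the last script left them, time stands still between calls to the robot, and variables do not carry over. Pictures are saved under pics/ and viewed, and the job is handed in when it is done.

```bash
mkdir -p pics; ls
python3 - <<'E'
from bench import *
import cv2
s=sense();print({k:(v.tolist() if hasattr(v,'tolist') else v) for k,v in s.items()})
for n in ["scene","top","wrist"]:
    c=read_camera(n);cv2.imwrite(f"pics/a_{n}.png",c["pixels"][:,:,::-1]);print(n,{k:v for k,v in c.items() if k!="pixels"})
try: print(tcp_to_grasp)
except Exception as e: print(e)
E
```

```text
pics
{'t': 0.0, 'q': [-1.2295269392942132, 0.6158923275995171, -0.012610639486753323, 1.424920166491491, 0.008112710327209147, 1.1034212591770298, -0.0403923718728433], 'qvel': [0.0012169090358840542, 0.0013978963592443338, -0.0011695231470447212, -0.000919307133363303, -0.001356931674520643, 0.001614091702651736, 0.000214557002799878], 'joint_torque': [-0.0005258611781755462, -46.92129850387573, 0.2588050626218319, -17.10353672504425, 0.00984231272013858, 0.00973156769759953, 4.414506946659458e-06], 'ee_pos': [0.2334152878939217, 0.6058083935108021, 0.23014859217060019], 'tcp_rot': [-0.0002107450873437555, 0.18281294363818665, 0.9831468607384738, -0.001278062961466863], 'contact_force': [-0.23737086874183436, 0.07001345712997568, -0.7794053673387736], 'moment': [-0.021644288820708443, 0.0577376389981005, 0.030616929934808763], 'finger_gap': 1.0019860787131274}
scene {'fovy': 53.663555526676284, 'cx': 317.91369129032773, 'cy': 198.95232209287005, 'cam_to_world': array([[ 0.5538068 , -0.66873273,  0.49607918,  0.9807594 ],
       [ 0.83256242,  0.45314233, -0.31859355, -0.26584517],
       [-0.01174054,  0.58945616,  0.80771505,  0.7687391 ],
       [ 0.        ,  0.        ,  0.        ,  1.        ]])}
top {'fovy': 53.204414209872446, 'cx': 327.5631368407646, 'cy': 199.80792459636714, 'cam_to_world': array([[-0.0023816 ,  0.9943495 , -0.1061292 ,  0.46994068],
       [-0.99971649, -0.00488181, -0.02330458, -0.02949093],
       [-0.023691  ,  0.10604361,  0.99407922,  1.03398577],
       [ 0.        ,  0.        ,  0.        ,  1.        ]])}
wrist {'fovy': 71.65168002165517, 'cx': 320.7514821896594, 'cy': 202.47997402549694, 'cam_to_world': array([[ 0.35991313, -0.90092353, -0.24248574,  0.1721872 ],
       [ 0.93298377,  0.34699968,  0.09556413,  0.62917602],
       [-0.0019535 , -0.26063005,  0.96543677,  0.37240657],
       [ 0.        ,  0.        ,  0.        ,  1.        ]])}
-0.0187
```

View pics/a_scene.png

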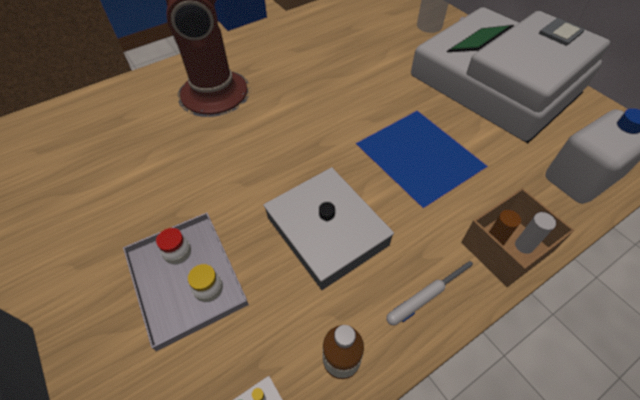

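View pics/a_top.png

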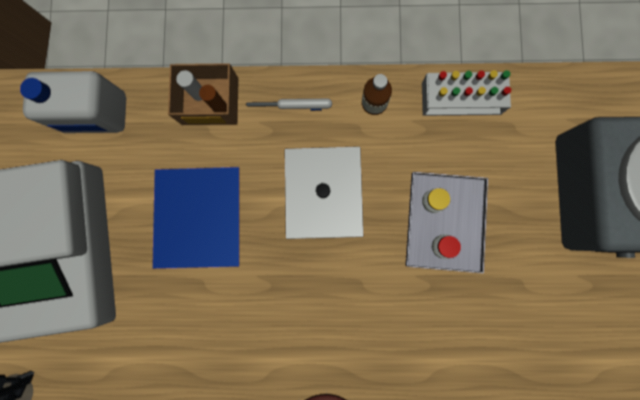

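View pics/a_wrist.png

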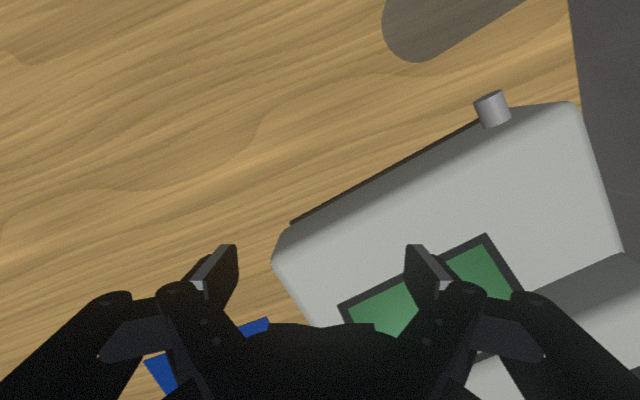

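```bash
cat > h.py <<'E'
from bench import *
import cv2, numpy as np
from scipy.spatial.transform import Rotation as R
def ray(c,uv):
    f=200/np.tan(np.radians(c["fovy"])/2); T=c["cam_to_world"]
    d=np.array([(uv[0]-c["cx"])/f,-(uv[1]-c["cy"])/f,-1.]); return T[:3,3],T[:3,:3]@d
def onz(c,uv,z):
    o,d=ray(c,uv); return o+d*(z-o[2])/d[2]
def tri(c1,u1,c2,u2):
    o1,d1=ray(c1,u1);o2,d2=ray(c2,u2)
    s=np.linalg.lstsq(np.c_[d1,-d2],o2-o1,rcond=None)[0]
    a=o1+d1*s[0];b=o2+d2*s[1]; return (a+b)/2,np.linalg.norm(a-b)
def proj(c,p):
    f=200/np.tan(np.radians(c["fovy"])/2);T=c["cam_to_world"]
    q=T[:3,:3].T@(np.asarray(p)-T[:3,3]); return np.array([c["cx"]+f*q[0]/-q[2],c["cy"]-f*q[1]/-q[2]])
def big(m,roi=None):
    m=m.astype(np.uint8)
    if roi: z=np.zeros_like(m);x0,y0,x1,y1=roi;z[y0:y1,x0:x1]=m[y0:y1,x0:x1];m=z
    cs,_=cv2.findContours(m,cv2.RETR_EXTERNAL,cv2.CHAIN_APPROX_NONE)
    return max(cs,key=cv2.contourArea)
def save(n,c): cv2.imwrite(f"pics/{n}.png",c["pixels"][:,:,::-1])
def down(yaw): # tool z down, tool y axis at angle yaw from world... y axis dir=(cos,sin)
    y=np.array([np.cos(yaw),np.sin(yaw),0]);z=np.array([0,0,-1.]);x=np.cross(y,z)
    q=R.from_matrix(np.c_[x,y,z]).as_quat(); return [q[3],q[0],q[1],q[2]]
E
python3 - <<'E'
from h import *
top=read_camera("top");sc=read_camera("scene")
def quad(c,m,roi,z):
    ct=big(m,roi);ap=cv2.boxPoints(cv2.minAreaRect(ct)) if 0 else cv2.approxPolyDP(ct,0.04*cv2.arcLength(ct,True),True)[:,0]
    P=np.array([onz(c,p,z) for p in ap.astype(float)]);return ap,P
for n,c,rl,rm,rk in [("top",top,(270,130,380,260),(130,150,260,290),(300,170,345,210)),("scene",sc,(250,160,400,290),(340,100,500,215),(310,195,345,228))]:
    I=c["pixels"].astype(int);r,g,b=I[...,0],I[...,1],I[...,2]
    lid=(r>120)&(abs(r-b)<35)&(abs(r-g)<30); mat=(b>r+50)&(b>g+30); kn=(r<70)&(g<70)&(b<70)
    for nm,m,roi,z in(("lid",lid,rl,.056),("mat",mat,rm,.003)):
        ap,P=quad(c,m,roi,z);print(n,nm,ap.tolist());print(P[:,:2].round(4).tolist(),"c",P.mean(0)[:2].round(4),[round(float(np.linalg.norm(P[i]-P[i-1])),4) for i in range(len(P))],[round(float(np.degrees(np.arctan2(*(P[i]-P[i-1])[1::-1]))),1) for i in range(len(P))])
        mo=cv2.moments(big(m,roi));print(" centroid",onz(c,(mo['m10']/mo['m00'],mo['m01']/mo['m00']),z).round(4))
    ct=big(kn,rk);mo=cv2.moments(ct);u=(mo['m10']/mo['m00'],mo['m01']/mo['m00']);print("knob px",u,cv2.contourArea(ct),onz(c,u,.082).round(4))
    if n=="top":u0=u
    else:print("tri",tri(top,u0,sc,u))
E
```

```text
top lid [[359, 147], [285, 149], [286, 238], [363, 235]]
[[0.7064, -0.0853], [0.7028, 0.0997], [0.481, 0.0953], [0.4877, -0.0927]] c [0.5945 0.0043] [0.2188, 0.1851, 0.2219, 0.1881] [1.9, 91.1, -178.9, -87.9]
 centroid [0.5922 0.0045 0.056 ]
top mat [[237, 168], [155, 171], [154, 267], [238, 264]]
[[0.6654, 0.2331], [0.6589, 0.451], [0.408, 0.4426], [0.4154, 0.225]] c [0.5369 0.3379] [0.2501, 0.218, 0.251, 0.2177] [1.8, 91.7, -178.1, -88.1]
 centroid [0.5349 0.3371 0.003 ]
knob px (322.52713178294573, 190.26614987080103) 129.0 [0.5947 0.0049 0.082 ]
scene lid [[331, 167], [264, 204], [320, 279], [393, 233]]
[[0.4823, 0.0929], [0.4875, -0.0913], [0.7057, -0.0881], [0.7047, 0.0966]] c [0.5951 0.0025] [0.2224, 0.1842, 0.2182, 0.1847] [-179.0, -88.4, 0.8, 90.3]
 centroid [ 0.6048 -0.0017  0.056 ]
scene mat [[415, 112], [357, 144], [424, 206], [486, 166]]
[[0.4105, 0.4344], [0.418, 0.2228], [0.6679, 0.2319], [0.6635, 0.4465]] c [0.54   0.3339] [0.2533, 0.2117, 0.2501, 0.2146] [-177.3, -88.0, 2.1, 91.2]
 centroid [0.5494 0.3299 0.003 ]
knob px (326.60093896713613, 210.94757433489826) 213.0 [0.5952 0.0029 0.082 ]
tri (array([0.59457597, 0.00425597, 0.08026818]), np.float64(0.0015577428323149418))
```

Run:
```python
from h import *
K=np.array([0.595,0.0042]);y=np.radians(91.2)
for yaw in (y,y-np.pi,y-np.pi/2,y+np.pi/2):
    q=ik([K[0],K[1],.2],down(yaw));print(round(float(np.degrees(yaw))),None if q is None else np.round(q,2))
yaw=y if ik([K[0],K[1],.2],down(y)) is not None and abs(ik([K[0],K[1],.2],down(y))[6])<2 else y-np.pi
move_ptp([K[0],K[1],.2],down(yaw))
print(sense()["q"],sense()["t"])
save("b_wrist",read_camera("wrist"))
move_l([K[0],K[1],.125],rate=.1)
save("b_wrist2",read_camera("wrist"));print(sense()["ee_pos"],yaw)
```

```text
91 [-0.06  0.56  0.03  1.63 -0.02  0.95  1.57]
-89 [-0.48  0.66  0.74  1.65 -0.5   1.04 -1.13]
1 [-0.29  0.59  0.41  1.64 -0.27  0.97  0.23]
181 [-0.64  0.81  1.13  1.65 -0.78  1.2  -2.44]
[-0.06367739  0.55873954  0.02857247  1.63240974 -0.0196793   0.95050789
  1.56581337] 2.7417
[0.59570725 0.00422229 0.1258276 ] 1.5917402778188285
```

View pics/b_wrist.png

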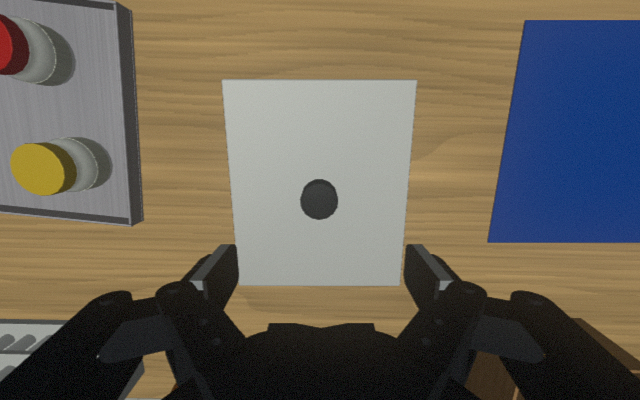

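View pics/b_wrist2.png

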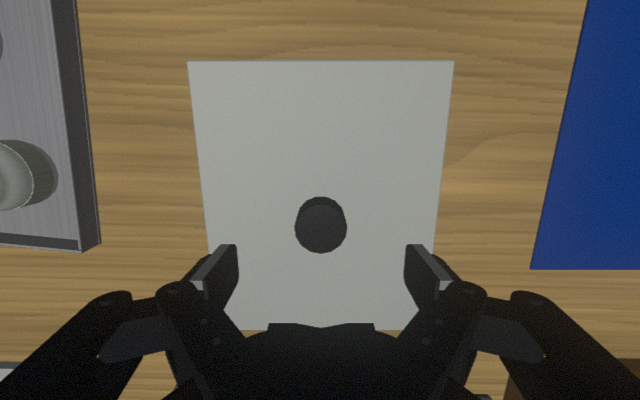

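Run:
```python
from h import *
c=read_camera("wrist")
I=c["pixels"].astype(int);ct=big(I.max(2)<75,(270,180,370,262));mo=cv2.moments(ct);print(cv2.boundingRect(ct))
print("knob centre(approx .088)",onz(c,(mo['m10']/mo['m00'],mo['m01']/mo['m00']),.088).round(4))
for p in [(187,61),(454,61)]: print(onz(c,p,.056).round(4))
p0=sense()["ee_pos"]
K=[0.595,0.0042]
move_l([*K,.066],rate=.08); print(sense()["contact_force"],sense()["ee_pos"])
grasp(60); s=sense(); print(s["finger_gap"],s["contact_force"])
move_l([*K,.090],rate=.04); s=sense();print(s["finger_gap"],s["contact_force"])
save("c_wrist",read_camera("wrist"))
save("c_scene",read_camera("scene"));print(s["t"],s["ee_pos"])
```

```text
(295, 197, 52, 56)
knob centre(approx .088) [0.5943 0.0033 0.088 ]
[ 0.4872 -0.0917  0.056 ]
[0.4834 0.094  0.056 ]
[ 1.23053824  0.6020329  -0.19209847] [0.59546365 0.00418595 0.06637261]
0.404311585801213 [-0.56672038 -0.7730349   3.69995899]
0.40307012646037416 [ 0.45395765 -0.79233155 -2.54211552]
5.95 [0.59478975 0.00421214 0.08991099]
```

View pics/c_scene.png

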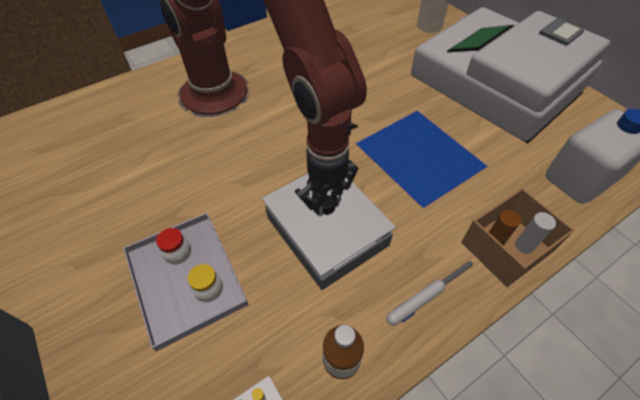

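The lid is lifted off the rim (centre about pixel 328,225) and the grip holds, with gap 0.40 and a load of about 3 N. I'm carrying it to the mat.

Run:
```python
from h import *
K=[0.595,0.0042];M=[0.538,0.336];q=down(np.radians(91.2+0.6))
move_l([*K,.15],rate=.12)
move_l([*M,.15],q,rate=.15)
move_l([*M,.05],rate=.1); print(sense()["contact_force"],sense()["finger_gap"])
f0=sense()["contact_force"][2]
z=.034
while z>.022:
    move_l([*M,z],rate=.03); s=sense()
    if z<.034 and s["contact_force"][2]>f0+1.5: break
    z-=.0015
print(z,s["contact_force"],s["ee_pos"],s["t"])
gripper_open(); s=sense();print(s["contact_force"],s["finger_gap"])
move_l([*M,.14],rate=.12)
move_l([M[0],M[1],.30],rate=.2) if ik([M[0],M[1],.30],q) is not None else None
print(sense()["t"])
t=read_camera("top");save("d_top",t);save("d_scene",read_camera("scene"))
```

```text
[ 0.22587395 -0.42326126 -3.28666763] 0.40584153755655983
0.024999999999999994 [-0.00497996 -0.53005405  1.53751147] [0.53825174 0.33617717 0.02566681] 12.425
[ 0.14751849 -0.15559875 -0.73017842] 1.0018010048018604
15.0333
```

View pics/d_top.png

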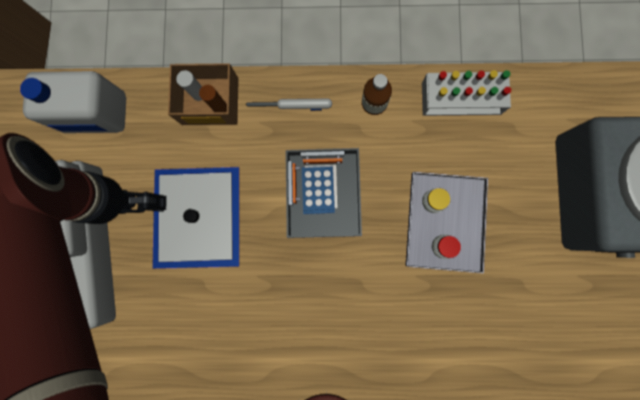

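View pics/d_scene.png

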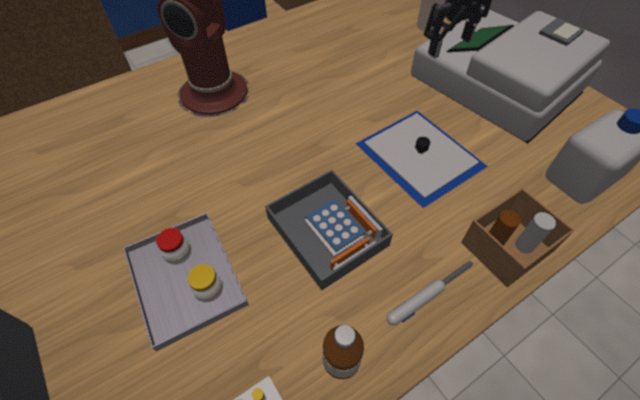

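Run:
```python
from h import *
move_ptp([.585,.005,.2],down(np.radians(91.2)));grasp(40);dwell(.1)
c=read_camera("wrist");save("e_wrist",c);s=sense();print(s["t"],s["finger_gap"],s["contact_force"])
np.save("e.npy",c,allow_pickle=True)
b=cv2.resize(c["pixels"][60:320,190:450,::-1],None,fx=2.3,fy=2.3,interpolation=cv2.INTER_CUBIC);cv2.imwrite("pics/e_crop.png",b)
t=read_camera("top");save("e_top",t)
```

```text
17.3667 0.005892963824636544 [ 0.38838919 -0.465417    0.56615188]
```

View pics/e_wrist.png

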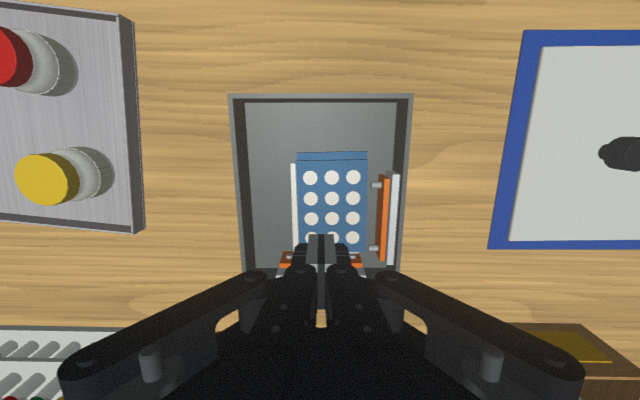

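View pics/e_crop.png

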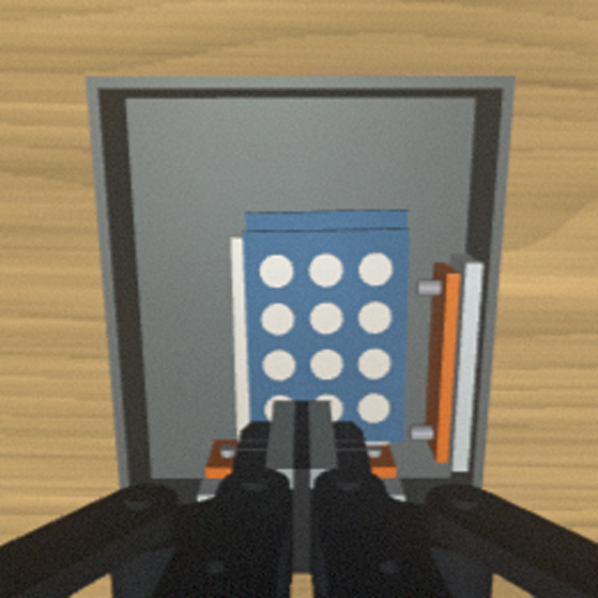

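```bash
python3 - <<'E'
from h import *
c=np.load("e.npy",allow_pickle=True).item()
def w(p,z): return onz(c,(190+p[0]/2.3,60+p[1]/2.3),z)[:2].round(4)
for n,p,z in [("rimL",(88,77),.05),("rimR",(515,77),.05),("p3TL",(244,231),.037),("p3TR",(410,229),.037),("p3BR",(406,441),.037),("p1TL",(247,212),.025),("p1TR",(408,210),.025),("wTL@.031",(232,238),.031),("wTL@.019",(232,238),.019),("wBL.031",(238,436),.031),("sideTop front far",(448,272),.039),("side near",(434,462),.039),("end L",(207,472),.039),("end R",(397,472),.039),("pin tip",(418,287),.025),("pin tip",(418,287),.037),("pin root",(440,288),.025)]: print(n,w(p,z))
E
python3 - <<'E'
import cv2
I=cv2.imread('pics/e_wrist.png');cv2.imwrite('pics/e_c2.png',cv2.resize(I[150:280,260:420],None,fx=4.5,fy=4.5,interpolation=cv2.INTER_CUBIC))
E
```

```text
rimL [ 0.4885 -0.089 ]
rimR [0.4848 0.0943]
p3TL [ 0.5545 -0.0233]
p3TR [0.5519 0.0557]
p3BR [0.6617 0.0608]
p1TL [ 0.5465 -0.0229]
p1TR [0.5439 0.0562]
wTL@.031 [ 0.5587 -0.0297]
wTL@.019 [ 0.5602 -0.031 ]
wBL.031 [ 0.6634 -0.0273]
sideTop front far [0.5719 0.075 ]
side near [0.6723 0.0758]
end L [ 0.6805 -0.0429]
end R [0.6785 0.0568]
pin tip [0.5823 0.0637]
pin tip [0.5799 0.0614]
pin root [0.5826 0.0749]
```

View pics/e_c2.png

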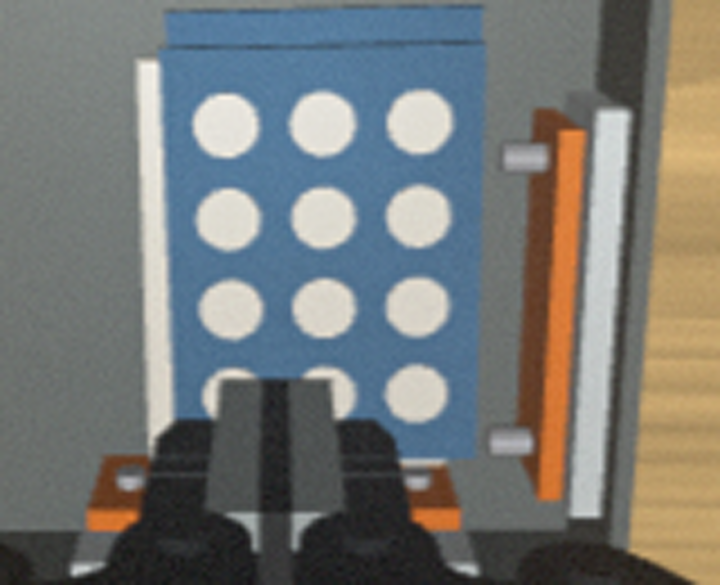

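```bash
cat >> h.py <<'E'
th=np.radians(1.15)
X=np.array([np.cos(th),np.sin(th)]);Y=np.array([-np.sin(th),np.cos(th)]);B=np.array([.5966,.0046])
def bx(a,b): return B+np.array(a)*X+np.array(b)*Y
E
python3 - <<'E'
from h import *
p=bx(-.078,.011);print(p)
q=down(th+np.pi/2)
move_ptp([*p,.10],q);move_l([*p,.0095],rate=.08)
s=sense();f0=s["contact_force"];print(s["t"],s["ee_pos"],f0.round(2) if hasattr(f0,'round') else f0)
f0=np.array(f0)
d=0
while d<.022:
    d+=.002;move_l([*(p+d*X),.0095],rate=.05);s=sense();f=np.array(s["contact_force"])-f0
    print(round(d,4),f.round(1),round(s["t"],2))
    if abs(f@[*X,0])>12: break
save("f_scene",read_camera("scene"));save("f_wrist",read_camera("wrist"));save("f_top",read_camera("top"))
E
```

```text
[0.51839494 0.01403233]
19.25 [0.51883122 0.01402932 0.00997034] [-0.39 -0.09 -0.31]
0.002 [ 1.  -1.  -0.3] 19.5
0.004 [0.8 0.3 0.8] 19.75
0.006 [ 0.4 -0.4 -0.2] 20.0
0.008 [ 0.4 -0.1  0.2] 20.25
0.01 [-0.1 -0.  -0.1] 20.5
0.012 [ 1.3 -0.2  0.6] 20.75
0.014 [ 0.6 -0.7  0.6] 21.0
0.016 [ 0.7  0.1 -0.1] 21.25
0.018 [-0.3 -0.8 -0.3] 21.5
0.02 [-0.8  0.3 -0.2] 21.75
0.022 [0.  0.3 0.1] 22.0
```

View pics/f_wrist.png

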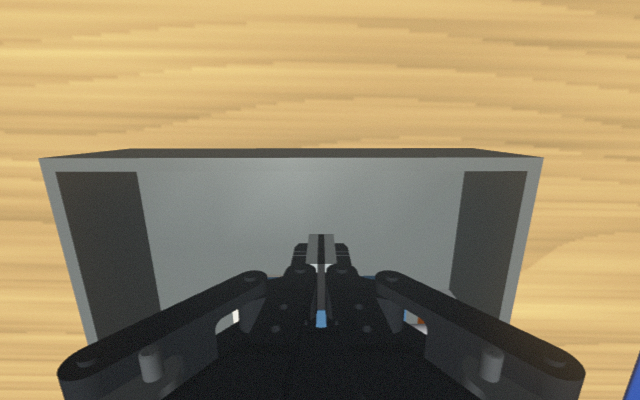

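```bash
python3 - <<'E'
from h import *
p=bx(-.078,.011);d=.022;f0=np.array([-.2,-.2,-.2])
while d<.05:
    d+=.003 if d<.030 else .0015;move_l([*(p+d*X),.0095],rate=.05);s=sense();f=np.array(s["contact_force"])-f0
    print(round(d,4),f.round(1),round(s["t"],2),(np.array(s["ee_pos"])[:2]-p)@X)
    if abs(f@[*X,0])>11: break
save("g_scene",read_camera("scene"));save("g_top",read_camera("top"))
E
python3 - <<'E'
import cv2
for n in "top","scene":
    I=cv2.imread(f'pics/g_{n}.png');a=(270,130,380,250) if n=="top" else (250,160,400,290)
    cv2.imwrite(f'pics/g_{n}c.png',cv2.resize(I[a[1]:a[3],a[0]:a[2]],None,fx=4.5,fy=4.5,interpolation=cv2.INTER_CUBIC))
E
```

```text
0.025 [0.2 0.  0.3] 22.4 0.025294894739959484
0.028 [-2.  -0.9  0.8] 22.65 0.02755650430902906
0.031 [-0.9  0.6 -1. ] 22.9 0.031201342939568912
0.0325 [-1.8 -0.5 -1. ] 23.15 0.03260728381484716
0.034 [-2.5 -0.9 -0.7] 23.4 0.03410234557147254
0.0355 [-2.  -0.1 -0.9] 23.65 0.03568581296052415
0.037 [-3.9  0.2  1.6] 23.9 0.035966960626864324
0.0385 [-7.7  0.   3.4] 24.15 0.036122322995006
0.04 [-7.8 -1.1  4.3] 24.4 0.03616591612855535
0.0415 [-11.7   0.2   5.3] 24.65 0.036193408353771495
```

View pics/g_scenec.png

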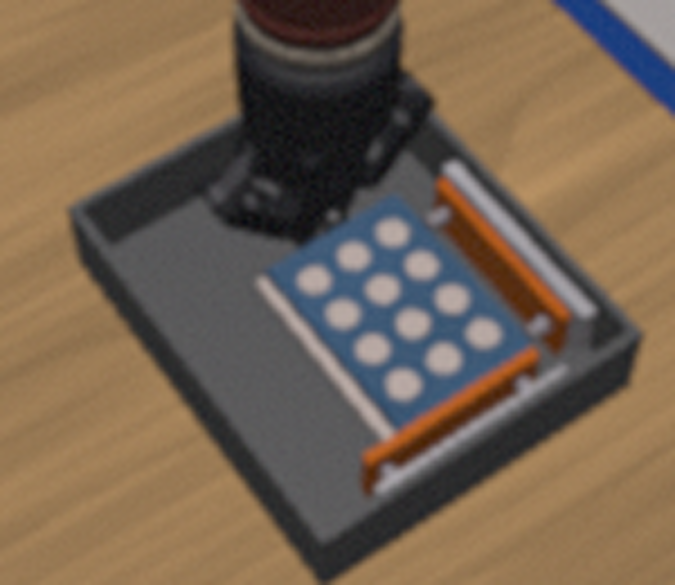

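View pics/g_topc.png

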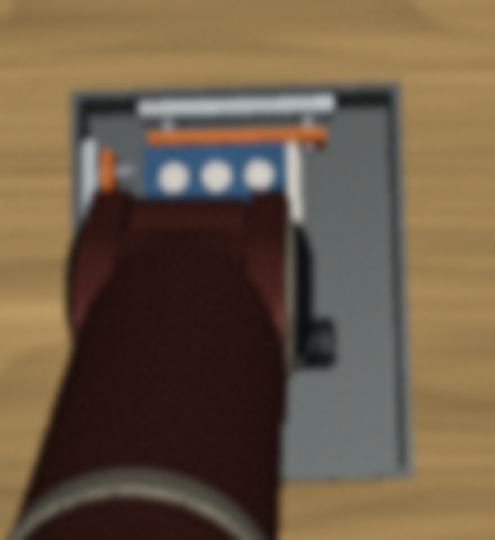

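Run:
```python
from h import *
p=bx(-.078,.011)
move_l([*(p+.02*X),.0095],rate=.08)
move_l([*(p+.02*X),.10],rate=.15)
move_ptp([.645,-.06,.16],down(th))
c=read_camera("wrist");save("h_wrist",c);np.save("hw.npy",c,allow_pickle=True);s=sense();print(s["t"],np.round(s["q"],2))
c=read_camera("scene");save("h_scene",c);c=c["pixels"][160:290,250:400,::-1];cv2.imwrite("pics/h_sc.png",cv2.resize(c,None,fx=4.5,fy=4.5,interpolation=cv2.INTER_CUBIC))
```

```text
27.0167 [-0.25  0.74  0.57  1.53 -0.44  1.    0.46]
```

View pics/h_wrist.png

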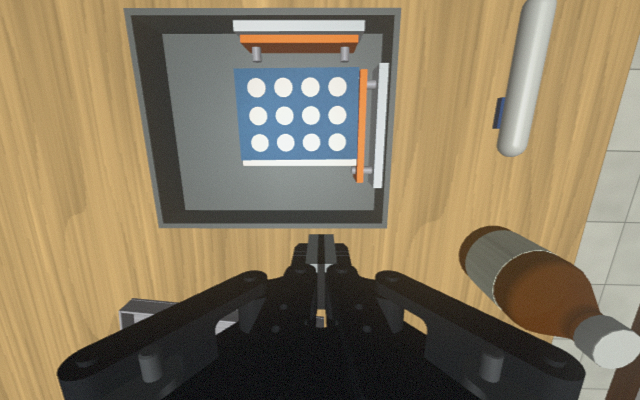

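View pics/h_sc.png

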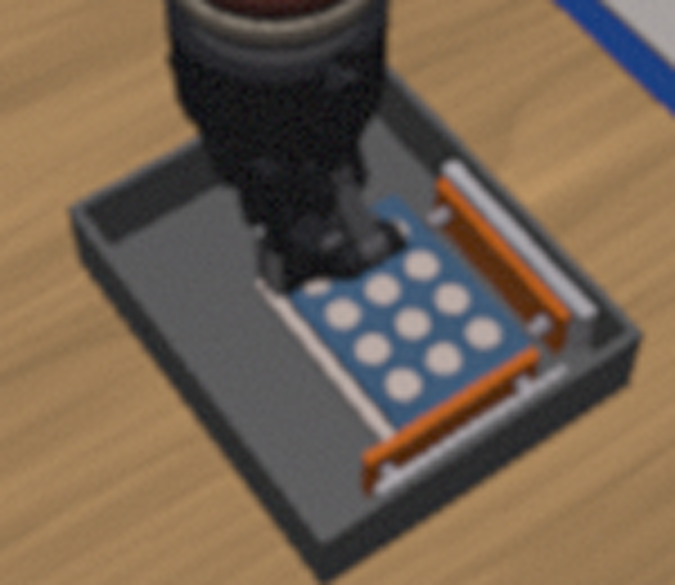

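Run:
```python
import cv2
I=cv2.imread('pics/h_wrist.png')
cv2.imwrite('pics/h_c.png',cv2.resize(I[55:190,220:390],None,fx=4.5,fy=4.4,interpolation=cv2.INTER_CUBIC))
from h import *
c=np.load("hw.npy",allow_pickle=True).item()
for n,p,z in [("p3 TL",(236,69),.037),("p3 BL",(243,160),.037),("p3TR",(359,69),.037),("sideface L",(240,36),.039),("R",(358,37),.039),("rimTR",(400,9),.05),("rimBR",(386,227),.05),("rimTL",(125,10),.05),("rimBL",(160,227),.05)]:
    w=onz(c,p,z)[:2];print(n,w.round(4),((w-B)@X).round(4),((w-B)@Y).round(4))
```

```text
p3 TL [0.5673 0.0538] -0.0283 0.0497
p3 BL [ 0.5693 -0.0253] -0.0279 -0.0293
p3TR [0.6747 0.056 ] 0.0791 0.0498
sideface L [0.5727 0.079 ] -0.0224 0.0749
R [0.6722 0.0803] 0.0771 0.0741
rimTR [0.703  0.0975] 0.1082 0.0907
rimBR [ 0.7069 -0.0849] 0.1085 -0.0917
rimTL [0.4857 0.0924] -0.1092 0.09
rimBL [ 0.4898 -0.0896] -0.1087 -0.092
```

View pics/h_c.png

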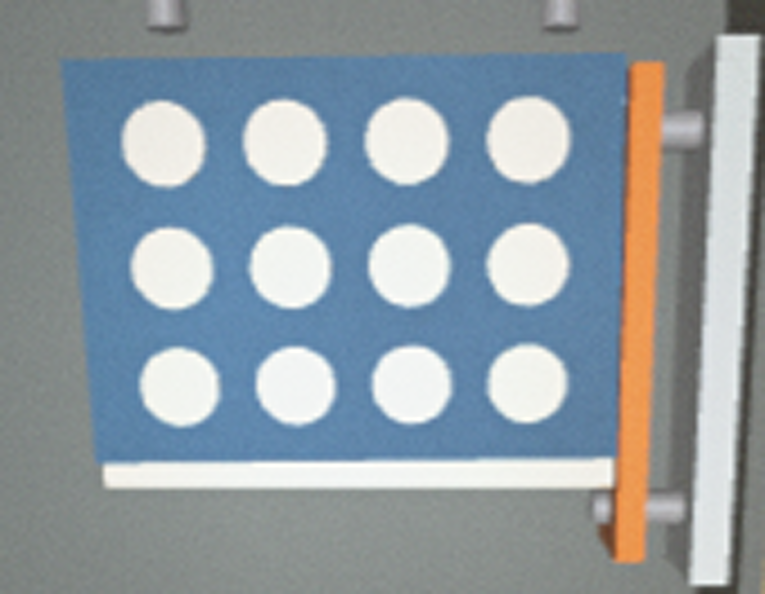

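Run:
```python
from h import *
p=bx(.027,-.062)
q=down(th)
move_l([*p,.10],q,rate=.15);move_l([*p,.0095],rate=.08)
s=sense();f0=np.array(s["contact_force"]);print(s["t"],np.round(s["ee_pos"],4),f0.round(2))
d=0
while d<.065:
    d+=.003 if d<.024 else .0015;move_l([*(p+d*Y),.0095],rate=.05);s=sense();f=np.array(s["contact_force"])-f0
    print(round(d,4),f.round(1),round(s["t"],2),((np.array(s["ee_pos"])[:2]-p)@Y).round(4))
    if abs(f@[*Y,0])>11: break
    if s["t"]>48: break
save("i_scene",read_camera("scene"));save("i_top",read_camera("top"))
```

```text
28.925 [ 0.6253 -0.057   0.0101] [0.13 0.3  0.33]
0.003 [ 0.5 -0.4  0.3] 29.18 0.0036
0.006 [ 0.3 -0.  -0.1] 29.43 0.0065
0.009 [ 0.2 -0.5 -0.7] 29.68 0.0095
0.012 [-1.3 -0.2  0.1] 29.93 0.0124
0.015 [-0.4 -0.5  0.4] 30.18 0.0154
0.018 [ 0.  -0.7  0.2] 30.43 0.0183
0.021 [ 0.3 -0.   0.3] 30.68 0.0213
0.024 [-0.7 -0.9  0.3] 30.93 0.0239
0.027 [-1.  -1.3  0.3] 31.18 0.0271
0.0285 [ 0.2 -2.  -0.3] 31.43 0.0285
0.03 [-0.1 -2.1 -0.7] 31.68 0.0301
0.0315 [-0.2 -2.2  0.1] 31.93 0.0317
0.033 [ 0.4 -1.7  0.2] 32.17 0.0333
0.0345 [-1.2 -2.1 -0.6] 32.42 0.0347
0.036 [-0.  -2.4  0.5] 32.67 0.0361
0.0375 [-0.4 -2.9  0. ] 32.92 0.0372
0.039 [-1.6 -3.4  0.4] 33.17 0.0385
0.0405 [-0.6 -4.7  0.8] 33.42 0.0404
0.042 [-0.2 -4.1 -0.3] 33.67 0.0419
0.0435 [ 0.1 -5.3 -0.6] 33.92 0.042
0.045 [ 0.7 -8.1 -0.2] 34.17 0.042
0.0465 [  0.4 -10.8  -1.3] 34.42 0.042
0.048 [ -0.3 -11.3  -2.8] 34.67 0.0419
```

Run:
```python
from h import *
p=bx(.027,-.062)
move_l([*(p+.025*Y),.0095],rate=.08)
move_l([*(p+.015*Y),.10],rate=.15)
move_l([.645,-.06,.16],down(th),rate=.2);dwell(.2)
c=read_camera("wrist");save("j_wrist",c);np.save("jw.npy",c,allow_pickle=True);print(sense()["t"])
cv2.imwrite('pics/j_c.png',cv2.resize(c["pixels"][20:190,220:400,::-1],None,fx=4,fy=3.5,interpolation=cv2.INTER_CUBIC))
```

```text
36.7083
```

View pics/j_c.png

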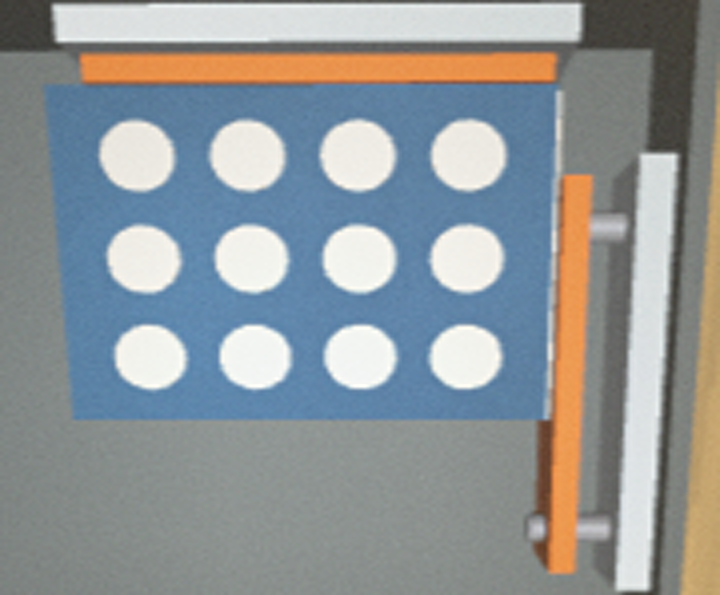

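Run:
```python
from h import *
p=bx(-.056,.028);q=down(th+np.pi/2)
move_ptp([*p,.11],q);move_l([*p,.0095],rate=.08)
s=sense();f0=np.array(s["contact_force"]);print(s["t"],f0.round(2))
d=.006
while d<.03:
    d+=.0015;move_l([*(p+d*X),.0095],rate=.05);s=sense();f=np.array(s["contact_force"])-f0
    print(round(d,4),f.round(1),round(s["t"],2),((np.array(s["ee_pos"])[:2]-p)@X).round(4))
    if abs(f@[*X,0])>10: break
move_l([*(p-.002*X),.0095],rate=.08)
move_l([*(p-.002*X),.10],rate=.15)
move_ptp([.645,-.06,.16],down(th));dwell(.2)
c=read_camera("wrist");save("k_wrist",c);np.save("kw.npy",c,allow_pickle=True);print(sense()["t"])
cv2.imwrite('pics/k_c.png',cv2.resize(c["pixels"][20:190,220:400,::-1],None,fx=4,fy=3.5,interpolation=cv2.INTER_CUBIC))
```

```text
39.1917 [-0.29 -0.17  0.13]
0.0075 [-0.3  0.9 -0.2] 39.49 0.0083
0.009 [ 0.7 -0.6 -0.2] 39.74 0.009
0.0105 [0.2 0.3 0.1] 39.99 0.0106
0.012 [0.5 0.1 0.1] 40.24 0.0121
0.0135 [0.7 0.5 0.3] 40.49 0.0133
0.015 [-4.2  0.2  2.2] 40.74 0.0135
0.0165 [-5.4 -0.8  1.9] 40.99 0.0149
0.018 [-6.4 -0.3  4.4] 41.24 0.0149
0.0195 [-8.9 -0.4  4.6] 41.49 0.0148
0.021 [-11.1  -0.5   5.3] 41.74 0.0148
44.2167
```

View pics/k_c.png

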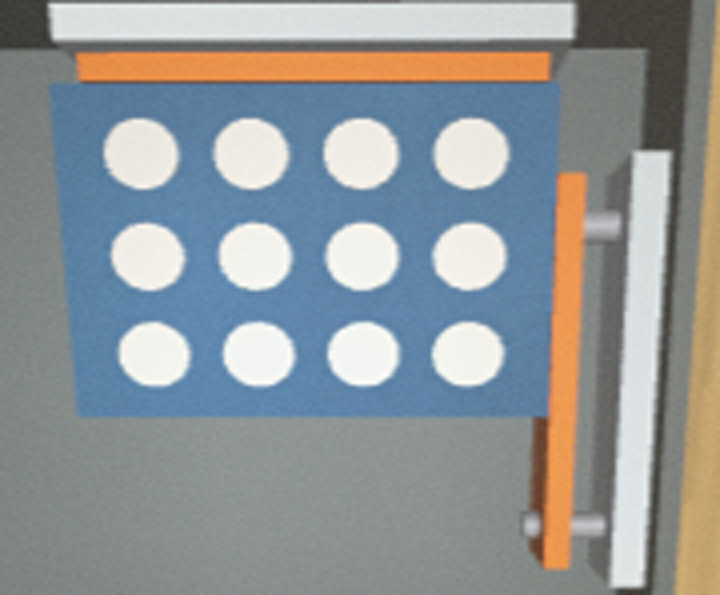

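Run:
```python
from h import *
p=bx(.027,-.032);q=down(th)
move_l([*p,.10],q,rate=.15);move_l([*p,.0095],rate=.08)
s=sense();f0=np.array(s["contact_force"]);print(s["t"],f0.round(2))
d=.006
while d<.022:
    d+=.0015;move_l([*(p+d*Y),.0095],rate=.05);s=sense();f=np.array(s["contact_force"])-f0
    print(round(d,4),f.round(1),round(s["t"],2),((np.array(s["ee_pos"])[:2]-p)@Y).round(4))
    if abs(f@[*Y,0])>10: break
move_l([*(p-.002*Y),.0095],rate=.08)
move_l([*(p-.002*Y),.10],rate=.15)
move_l([.645,-.06,.16],rate=.15);dwell(.2)
c=read_camera("wrist");save("l_wrist",c);np.save("lw.npy",c,allow_pickle=True);print(sense()["t"])
cv2.imwrite('pics/l_c.png',cv2.resize(c["pixels"][20:190,220:400,::-1],None,fx=4,fy=3.5,interpolation=cv2.INTER_CUBIC))
for n,pp,z in [("p3TL",(220+52/4,20+84/3.5),.037),("p3BL",(220+78/4,20+416/3.5),.037),("p3BR",(220+548/4,20+416/3.5),.037),("p3TR",(220+560/4,20+84/3.5),.037)]:
    w=onz(c,pp,z)[:2];print(n,((w-B)@X).round(4),((w-B)@Y).round(4))
save("l_scene",read_camera("scene"))
```

```text
46.125 [ 0.18  0.28 -0.57]
0.0075 [ 0.3 -0.1  1.1] 46.42 0.0087
0.009 [-0.8  0.5  0.9] 46.67 0.009
0.0105 [ 0.1 -0.5  0.1] 46.92 0.0107
0.012 [-0.3 -0.   0.5] 47.17 0.0119
0.0135 [-0.8 -4.2  0.3] 47.42 0.0119
0.015 [-0.2 -5.7 -0.2] 47.67 0.0119
0.0165 [-0.4 -7.  -0.9] 47.92 0.0119
0.018 [ 0.2 -9.6 -1.4] 48.17 0.0119
0.0195 [ -0.1 -11.2  -0.4] 48.42 0.0119
50.4667
p3TL -0.0291 0.07
p3BL -0.0295 -0.0091
p3BR 0.0796 -0.009
p3TR 0.0795 0.07
```

View pics/l_c.png

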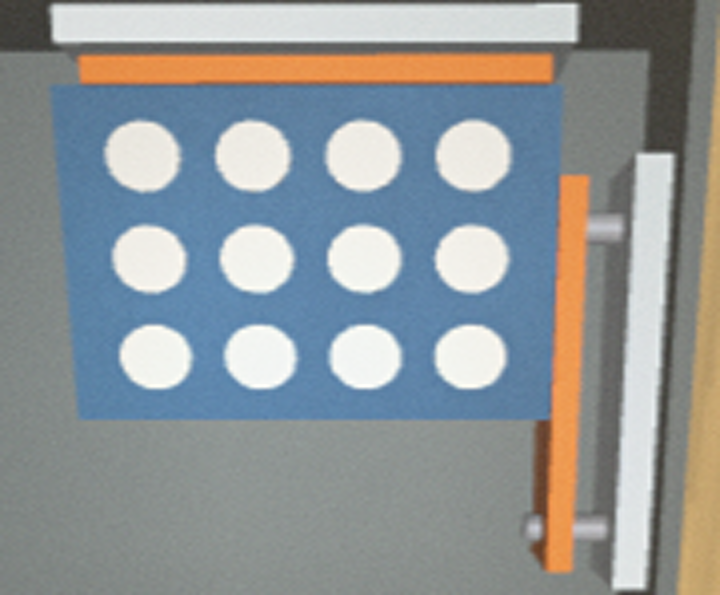

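View pics/l_scene.png

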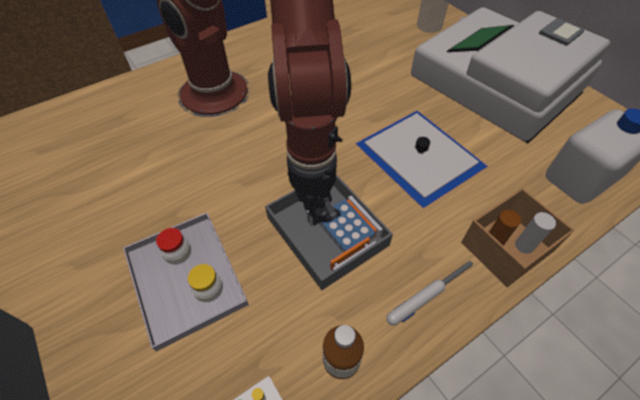

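Run:
```python
from bench import *
s=sense();print(s["contact_force"]);finish_job()
```

```text
[-0.36408967  0.01005844 -0.33690158]
the job is handed in; nothing more can be done
```

I finished and handed in the job at about 50 s of the 72 s allowed. `finish_job` reports no verdict, so the results below come from my own checks.

- **Lid:** I lifted it by the knob at about 60 N and lowered it slowly onto the mat. I let go once the mat took its weight. The last pictures show it knob up with an even blue border all round.
- **First taps:** I pushed the stack in small, slow steps with closed fingers, first to the end stop and then to the side stop. Each push went on until the position stopped changing, with about 11–12 N on the tool.
- **Disagreement:** After the first side tap, a white plate stuck out about 1.5–2 mm from the top plate on the end-stop side. I tapped the end stop again, which moved the stack about 1.4 mm, then the side stop again, where it was already home.
- **Last checks:** The final wrist picture shows no white edges, and the stack touching both orange faces. The top plate's centre is at about (25, 30.5) mm in the box frame, above the required minimums of 19 and 16.5 mm. It is square to the box within about 0.01 rad, and tool force was near zero.
- **Not fully verified:** The lower plates are hidden, so I judged them only by seeing no protruding edges. My estimates of the box and plate positions differ by 1–3 mm between views. The jars were never approached and look unmoved in the pictures.

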